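Load a square sample cell in the photometer and take a reading

TASK

Set the square sample cell upright and fully down in the photometer's pocket, with its clear faces looking along the light path at the lamp and the detector, holding it only by its frosted sides or its lid (never touch the clear faces, and neither drop it nor tip it over). Let go of it, then press the plunger on the detector down to its stop to take the reading and let it spring back. Leave the vial, the capped jar and the beaker where they are.

Things in the scene. Friction and masses are not known exactly. Their poses are not given: they have to be found in the camera images.
- cell_mid (a point): Centre of the loose square sample cell: 26 x 26 mm, 70 mm tall, 90 g, upright on the bench, foot 35 mm below this point; z up. Sides facing its own +x and -x are frosted (pale, opaque), 26 mm apart: grip here. Sides facing +y and -y are clear. The black lid (top 8 mm) is 25 mm along x, 42 mm along y, so it overhangs the clear sides by 8 mm. Any yaw at the start; half a turn makes no difference.
- cell_windows: The two clear glass faces of the cell (20 mm wide, 4 to 62 mm above its foot, facing its own +y and -y), rigidly part of it; origin at the centre of the cell's foot, axes those of the cell. The gripper must not touch them.
- photometer: Fixed instrument, origin under the middle of its 120 x 320 x 18 mm base plate; place and yaw vary. Own y is the light path: finned black detector box (86 x 80 mm, top 98 mm above the bench) centred 110 mm to -y, round grey lamp (68 mm diameter, top 96 mm) at 58 to 153 mm to +y. Between the two lens tubes, 57 mm each side of the origin, stands the cell pocket.
- cell_seat (a point): Centre of the floor of the photometer's black square pocket, 30 mm above the bench; axes as the photometer's (y the light path, z up). Pocket 28 mm wide inside, 16 mm deep, topped by a flared lead-in, its rim 23 mm above this floor and under 50 mm across. The cell's foot goes on this floor (cell centre then 35 mm above this point). It fits a quarter turn wrong too: the cell's y must lie along this y.
- plunger_top (a point): Centre of the top of the plunger's black mushroom head (30 mm diameter, on a steel stem), standing upright on the middle of the detector box, 128 mm above the bench when up. It is pressed straight down 12 mm to its stop.
- plunger (a joint): Travel of the plunger: 0 up, 0.012 m fully down at its stop. A spring pushes it back: about 2 N at the start and 7 N at the stop.
- vial: Round glass vial with a black cap, 29 mm diameter, 70 mm tall, standing on the bench; origin at the centre of its underside. A bystander; vial, jar and cell swap places from run to run.
- reagent: Capped jar with paper label, 54 mm diameter, 88 mm tall, standing on the bench; origin at the centre of its underside. A bystander.
- beaker: Empty open glass beaker, 70 mm diameter, 85 mm tall, standing to the right of the others; origin at the centre of its underside. A bystander.

How it is judged (in metres and radians):
On the way, in this order (a step that is already met when the one before it is completed fails the run):
1. the cell stands upright, fully down in the pocket, clear faces along the light path, and is let go (x of cell_mid in the frame of cell_seat between -0.004 and 0.004 m and y of cell_mid in the frame of cell_seat between -0.004 and 0.004 m and z of cell_mid in the frame of cell_seat between 0.03 and 0.0385 m and angle between cell_mid's own z axis and vertical below 0.1 rad and angle between the y axis of cell_mid and the y axis of cell_seat, either way round below 0.13 rad and contact force between the fingers and cell_windows below 0.1 N and contact force between the fingers and cell below 0.1 N), for 0.3 s.
2. with the cell so seated, the plunger is pressed down to its stop (x of cell_mid in the frame of cell_seat between -0.004 and 0.004 m and y of cell_mid in the frame of cell_seat between -0.004 and 0.004 m and z of cell_mid in the frame of cell_seat between 0.03 and 0.0385 m and angle between cell_mid's own z axis and vertical below 0.1 rad and angle between the y axis of cell_mid and the y axis of cell_seat, either way round below 0.13 rad and value of joint plunger above 0.0108 m), for 0.1 s.
At the end, for the whole second after the job is handed in: The cell stands in the pocket, its centre within 4 mm sideways of the pocket's and 30 to 38.5 mm above the pocket floor, within 0.10 rad of upright, its clear-face axis within 0.13 rad of the light path, at rest; the plunger is back up (less than 2 mm down) (x of cell_mid in the frame of cell_seat between -0.004 and 0.004 m and y of cell_mid in the frame of cell_seat between -0.004 and 0.004 m and z of cell_mid in the frame of cell_seat between 0.03 and 0.0385 m and angle between cell_mid's own z axis and vertical below 0.1 rad and angle between the y axis of cell_mid and the y axis of cell_seat, either way round below 0.13 rad and value of joint plunger below 0.002 m and linear speed of cell_windows below 0.02 m/s); the robot touches nothing.
It fails at once if the gripper touches the clear faces (over 2 N) (contact force between the fingers and cell_windows above 2 N).
It fails at once if the cell is tipped over (more than 0.6 rad) (angle between cell_mid's own z axis and vertical above 0.6 rad).
It fails at once if the cell is dropped: it falls untouched for more than about 10 mm (linear speed of cell_windows above 0.45 m/s and contact force between the fingers and cell below 0.05 N).
It fails at once if the vial, the jar or the beaker is moved by more than 25 mm or tipped over (distance of any of vial, reagent, beaker from where it was at the start of the episode above 0.025 m or angle between any of vial, reagent, beaker's own z axis and vertical above 0.5 rad).
It also fails if it takes over 61 s, if anything falls off the work surface, if the arm or the gripper's body presses on something with over 40 N, if the wrist force passes 120 N, or if a joint passes its speed limit or range.

ROBOT

A 6-joint arm with a two-finger parallel gripper is mounted at the origin on the work surface. World frame = base frame: x ahead of the robot, y to its left, z up, the work surface at z = 0. Lengths are in m, angles in degrees, forces in N, time in s.
With the tool pointing down it reaches from about 0.375 to 0.75 m from the base axis. Payload 9 kg.
Tool frame: the origin (TCP) lies midway between the tips of the shut fingers; the grasp point (between the pads) lies 19 mm behind it; z points along the fingers, y is the line along which they close (so a half turn about z gives the same grasp; the last joint's range is limited). The gripper opens to 85 mm and grips with 20 to 120 N. Pads are 22 mm wide; open, the fingers measure 114 mm over their backs; the gripper's body (76 mm by 85 mm) begins 54 mm behind the grasp point. The pads swing forward as they close: fully open they stand 13 mm farther back than shut.
Start: joints at [51.698, 5.964, 5.575, 89.605, 0, 77.527], TCP at [0.261, 0.54, 0.231] pointing down, gripper open.
Joint ranges: [-171.21, 171.21], [-48.23, 106.86], [-62.78, 66.21], [-105.2, 120.99], [-86.42, 89.51], [-180, 180]. Speed limits (degrees/s): [127.2, 127.2, 147.25, 180, 180, 180].

INTERFACE

Orientations are given as a 3x3 rotation matrix whose columns are the frame's x, y, z axes.
In Python, from rig import state, get_image, camera_params, finish_job gives the robot as it stands.
- The arm moves only by the tool drive_tool, never from a script. Its arguments are lists of equal length, an entry for each row: "xyz": the shift along the tool's x, y, z each as a share of 0.4 m, from -1 to 1, a list of three; "delta_rot": the turn, a rotation vector about the tool's x, y, z each as a share of 180 degrees, from -1 to 1, a list of three; "grip": the closure in counts, from 0 (fully open) to 255 (shut). A call has 1 to 5 rows; each row is the pose to reach, as a shift and turn from the pose commanded when the call began, along the tool's axes at that moment, turning the shorter way round; what a row does not reach only later rows make up. A row lasts 1/8 s, in which the tool goes at most 62.5 mm and 10.7 degrees, less where a joint would pass 70% of its speed; a pose out of reach is approached as far as the arm can. A call with a number of a shift or a turn outside -1 to 1 is refused whole. A call with a gripper value outside its range is refused whole. The fingers move at their own pace and stop on an object; "grip_force" is the grip in N (left out, the last holds). Time passes only in rows, so rows that repeat a pose let the fingers close. It gives the time, the measured TCP pose, the force, the opening and the grip force at its end, in the units of the state.
- state(): the state, without advancing time (a new reading comes with each control period).
- get_image(name): name is "side" or "top" or "wrist"; returns the picture (400x640x3 uint8, red, green, blue); there is no depth.
- camera_params(name): a dict with "K" (3x3 intrinsics, pixels), "R" (3x3) and "t" (3): a world point X has camera coordinates R X + t. Camera axes: x right, y down, z forward; pixel columns grow to the right and rows downward; lengths in m; the calibration is good to about 2 mm. A picture is of the moment at which its call begins: read the wrist's pose just before it. camera_params takes no time and is no camera call; for the wrist camera it gives the pose at the moment of the call.
- finish_job(): hands the job in; it is judged then, once.
The state is a dict: "clock": time; "q": joint angles; "qvel": joint speeds; "effort": joint torques, N m; "position": TCP position; "eef_rot": TCP orientation; "wrist_force": force on the tool from outside, world axes, zero at the start; "moment": the same for the moment, N m; "width": opening from 0.0 (shut) to 1.0 (fully open); "grasp_force": force on a finger pad.
Only numpy, scipy, OpenCV 4.12 (cv2) and the standard library are available. Lean on these libraries where they do the work, as an engineer would, in place of code of your own. Each camera call takes 0.05 s, during which the arm holds its last target. There are 200 camera calls.

## Working session

There is one attempt and no reset: what is moved stays moved. The work goes in short steps, Python scripts to look and compute and a tool call to move; the robot and the scene stay as the last step left them, time stands still between calls to the robot, and variables do not carry over. Pictures are saved under pics/ and viewed, at most 13 in all, crops included, and the job is handed in when it is done.

Besides the shell and the picture viewer there is one more tool, called by a JSON object that holds its "api" and its "payload". drive_tool: Moves the arm, as the interface text tells. Shift numbers are shares of 0.4 m and turn numbers shares of 180 degrees, none past 1 either way. Its arguments: {"type":"object","properties":{"xyz":{"type":"array","items":{"type":"array","items":{"type":"number","minimum":-1,"maximum":1}}},"delta_rot":{"type":"array","items":{"type":"array","items":{"type":"number","minimum":-1,"maximum":1}}},"grip":{"type":"array","items":{"type":"number"}},"grip_force":{"type":"number"}},"required":["xyz","delta_rot","grip"]}

```bash
ls; mkdir -p pics
python3 - <<'E'
from rig import *
import cv2
s=state();print(s)
for n in ["top","side"]:
    cv2.imwrite(f"pics/{n}0.png",get_image(n)[:,:,::-1]);p=camera_params(n);print(n,p)
E
```

```text
pics
{'clock': 0.0, 'q': array([ 5.16985818e+01,  5.99918043e+00,  5.52473635e+00,  8.96056611e+01,
       -9.38100551e-05,  7.75262669e+01]), 'qvel': array([ 0.00446457, -0.0089972 ,  0.02081764,  0.08011941, -0.02242521,
        0.07131351]), 'effort': array([ 1.47444924e-03, -5.56931233e+01,  5.03648722e+01,  1.68050331e-02,
       -2.97357919e-04, -3.06871345e-05]), 'position': array([0.26116938, 0.53978039, 0.23049429]), 'eef_rot': array([[-9.00108235e-01,  4.35665487e-01, -8.65254450e-04],
       [ 4.35666242e-01,  9.00107615e-01, -1.09818806e-03],
       [ 3.00379482e-04, -1.36545028e-03, -9.99999023e-01]]), 'wrist_force': array([ 0.61781615,  0.10396661, -0.3711925 ]), 'moment': array([ 0.00233338, -0.02589209,  0.00616638]), 'grasp_force': 0.0, 'width': 0.9992994178448575}
top {'K': array([[489.40182036,   0.        , 324.85377379],
       [  0.        , 489.40182036, 196.66657058],
       [  0.        ,   0.        ,   1.        ]]), 'R': array([[-0.0095493 , -0.99979549, -0.01782671],
       [-0.98779649,  0.01220324, -0.15527128],
       [ 0.15545707,  0.01612643, -0.98771101]]), 't': array([-0.0835361 ,  0.55548257,  0.95366976])}
side {'K': array([[418.46742891,   0.        , 319.45436904],
       [  0.        , 418.46742891, 203.74054408],
       [  0.        ,   0.        ,   1.        ]]), 'R': array([[ 0.99122407, -0.13196925,  0.00767877],
       [-0.06440315, -0.53282907, -0.84376858],
       [ 0.11544298,  0.83586919, -0.53665223]]), 't': array([-0.54889948,  0.09609353,  0.94108795])}
```

Run:
```python
import cv2
a=cv2.imread("pics/top0.png")
cv2.imwrite("pics/top0b.png",cv2.resize(a,(800,500),interpolation=cv2.INTER_CUBIC))
```

```text
(no output)
```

View pics/top0.png

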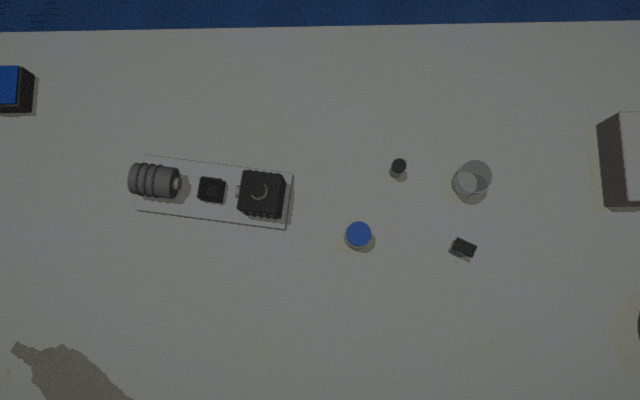

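View pics/side0.png

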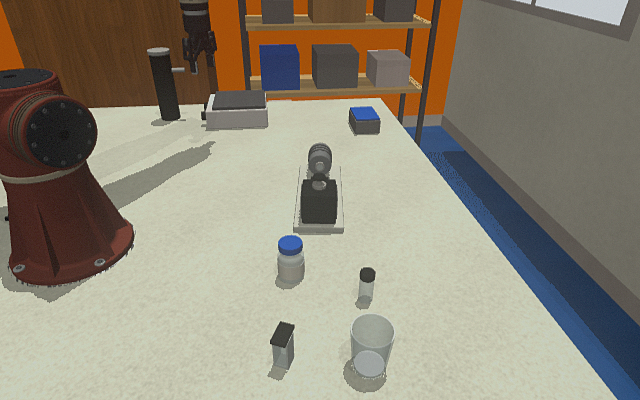

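Top view: cell lid at about (463,247), vial (399,165), jar (359,236), beaker (472,180). The photometer's pocket is at (211,189), with the lamp to its left and the detector at (262,194). I'll enlarge the cell and the instrument.

Run:
```python
import cv2,numpy as np
a=cv2.imread("pics/top0.png")
a=np.clip(a.astype(float)*1.6,0,255).astype(np.uint8)
b=cv2.resize(a[150:240,120:300],(720,360),interpolation=cv2.INTER_CUBIC)   # x4 at (120,150)
c=cv2.resize(a[230:265,440:490],(343,240),interpolation=cv2.INTER_CUBIC)   # x6.86 at (440,230)
o=np.zeros((600,720,3),np.uint8);o[:360]=b;o[360:,:343]=c
cv2.imwrite("pics/crop1.png",o)
```

```text
(no output)
```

View pics/crop1.png

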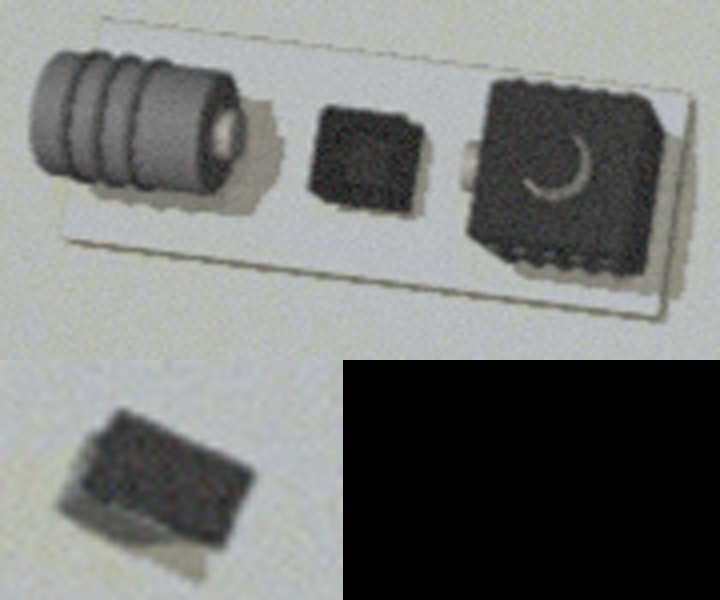

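Crop: base plate top corners are at full-picture (145.8,154.5), (293,173.3), (285.5,228) and (137,210). The lid's top corners in the crop are (122,410), (253,470), (222,546) and (85,487).

```bash
cat > h.py <<'E'
import numpy as np
from rig import *
def ray(cam,px,z,cp=None):
    p=cp or camera_params(cam);K,R,t=map(np.array,(p["K"],p["R"],p["t"]))
    d=R.T@np.linalg.solve(K,np.array([*px,1.]));c=-R.T@t
    return c+d*(z-c[2])/d[2]
def proj(cam,X):
    p=camera_params(cam);u=p["K"]@(p["R"]@np.array(X)+p["t"]);return u[:2]/u[2]
E
python3 - <<'E'
from h import *
L=[ray("top",(440+x/6.86,230+(y-360)/6.86),.07)[:2] for x,y in [(122,410),(253,470),(222,546),(85,487)]]
L=np.array(L);print(L,L.mean(0))
ang=lambda v:np.degrees(np.arctan2(v[1],v[0]))
print([np.linalg.norm(L[i]-L[i-1]) for i in range(4)], ang(L[0]-L[1]),ang(L[3]-L[2]),ang(L[0]-L[3])-90,ang(L[1]-L[2])-90)
B=np.array([ray("top",p,.018)[:2] for p in [(145.75,154.5),(293,173.25),(285.5,228),(137,210)]])
print(B,B.mean(0),[np.linalg.norm(B[i]-B[i-1]) for i in range(4)],ang(B[0]-B[1]),ang(B[3]-B[2]))
print("pocket rim",ray("top",(120+366/4,150+158/4),.053),"plunger?",ray("top",(120+556/4,150+165/4),.128))
for n,p,z in [("vial",(399,165),.07),("jar",(359,234),.088)]: print(n,ray("top",p,z))
E
```

```text
[[ 0.46708915 -0.34776951]
 [ 0.44976379 -0.38372303]
 [ 0.42854738 -0.37381656]
 [ 0.44547871 -0.3362471 ]] [ 0.44771975 -0.36038905]
[np.float64(0.024490351963836896), np.float64(0.03991019269533893), np.float64(0.023415253495141508), np.float64(0.04120843277460975)] 64.2714072659165 65.7404702607508 -118.06597150256697 -115.02901967617561
[[ 0.65402574  0.29138853]
 [ 0.60913855 -0.0226243 ]
 [ 0.49379967 -0.00715352]
 [ 0.53503106  0.30414042]] [0.57299875 0.14143778] [np.float64(0.11967599997536231), np.float64(0.31720484919903535), np.float64(0.11637182748280671), np.float64(0.31401264065591994)] 81.86485311409459 82.45499863939723
pocket rim [0.57045241 0.13992417 0.053     ] plunger? [0.552856   0.03185667 0.128     ]
vial [ 0.61231869 -0.23852837  0.07      ]
jar [ 0.47416105 -0.15510733  0.088     ]
```

```bash
cat >> h.py <<'E'
from scipy.spatial.transform import Rotation as Ro
def go(pos,yaw):
    """shares from the present pose to TCP at pos, tool down, tool y at yaw (deg)"""
    s=state();R=s["eef_rot"];a=np.radians(yaw)
    y=np.array([np.cos(a),np.sin(a),0]);z=np.array([0,0,-1.]);T=np.c_[np.cross(y,z),y,z]
    d=R.T@(np.array(pos)-s["position"])/.4;r=(Ro.from_matrix(R.T@T)).as_rotvec(degrees=True)/180
    print("t",round(s["clock"],2),"pos",s["position"].round(4),"xyz",d.round(4),"rot",r.round(4))
E
python3 -c "
from h import *
print(camera_params('wrist'));print(state()['eef_rot'])
go((.43,.35,.28),28);go((.572,.141,.28),-8)"
```

```text
{'K': array([[345.37980349,   0.        , 318.60374648],
       [  0.        , 345.37980349, 197.04251432],
       [  0.        ,   0.        ,   1.        ]]), 'R': array([[ 0.43573065,  0.90007635, -0.00116494],
       [ 0.86203327, -0.41694084,  0.28819953],
       [ 0.25891588, -0.12658158, -0.95756967]]), 't': array([-0.599473  , -0.03704329,  0.37886473])}
[[-9.00115552e-01  4.35650524e-01 -7.83649408e-04]
 [ 4.35651135e-01  9.00115083e-01 -9.62508462e-04]
 [ 2.86057336e-04 -1.20776659e-03 -9.99999230e-01]]
t 0.1 pos [0.2612 0.5398 0.2306] xyz [-0.5866 -0.2434 -0.1234] rot [-0.0004  0.      0.201 ]
t 0.1 pos [0.2612 0.5398 0.2306] xyz [-1.1337 -0.5591 -0.1231] rot [-4.00e-04  2.00e-04  4.01e-01]
```

{"api": "drive_tool", "payload": {"xyz": [[-0.5866,-0.2434,-0.1234],[-0.5866,-0.2434,-0.1234],[-0.5866,-0.2434,-0.1234],[-0.5866,-0.2434,-0.1234],[-0.5866,-0.2434,-0.1234]], "delta_rot": [[0,0,0.201],[0,0,0.201],[0,0,0.201],[0,0,0.201],[0,0,0.201]], "grip": [0,0,0,0,0]}}

```text
clock: 0.72
position: [0.4326, 0.3475, 0.2811]
eef_rot: [[-0.465, 0.885, 0.001], [0.885, 0.465, -0.0], [-0.001, 0.001, -1.0]]
wrist_force: [-0.1, 0.8, -0.3]
width: 1.001
grasp_force: 0.0
```

```bash
python3 -c "
from h import *
go((.572,.141,.28),-8)"
```

```text
t 0.72 pos [0.4326 0.3475 0.2811] xyz [-0.6192  0.0687  0.0031] rot [3.000e-04 1.000e-04 1.983e-01]
```

{"api": "drive_tool", "payload": {"xyz": [[-0.62,0.069,0.003],[-0.62,0.069,0.003],[-0.62,0.069,0.003],[-0.62,0.069,0.003],[-0.62,0.069,0.003]], "delta_rot": [[0,0,0.198],[0,0,0.198],[0,0,0.198],[0,0,0.198],[0,0,0.198]], "grip": [0,0,0,0,0]}}

```text
clock: 1.35
position: [0.5722, 0.1414, 0.278]
eef_rot: [[0.137, 0.991, -0.002], [0.991, -0.137, -0.0], [-0.001, -0.002, -1.0]]
wrist_force: [-0.7, 1.0, 0.1]
width: 1.0
grasp_force: 0.0
```

Run:
```python
from h import *
import cv2,pickle
get_image("wrist") # settle
cp=camera_params("wrist");im=get_image("wrist")
pickle.dump(cp,open("w1.pkl","wb"))
cv2.imwrite("pics/w1.png",im[:,:,::-1])
go((.53,-.1,.28),-15);go((.448,-.36,.25),-25)
```

```text
t 1.45 pos [0.5706 0.1444 0.2788] xyz [-0.6192 -0.0194 -0.0031] rot [-0.0005 -0.0001  0.0409]
t 1.45 pos [0.5706 0.1444 0.2788] xyz [-1.2907 -0.136   0.0718] rot [-0.0005 -0.      0.0964]
```

View pics/w1.png

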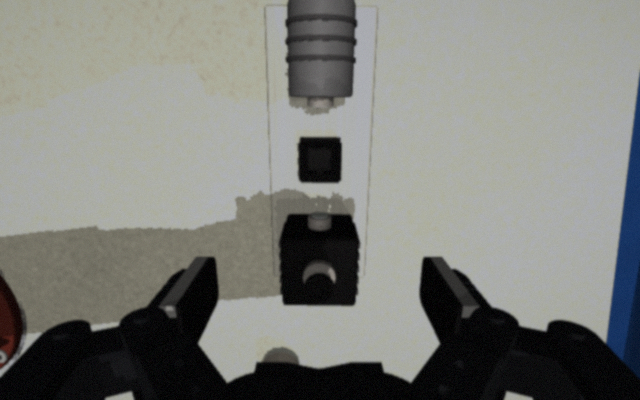

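The wrist view shows the instrument almost aligned with the tool. The pocket rim spans (299..341, 138..183), and the plate's edges run (265,8)-(273,272) and (378,8)-(366,272).

Run:
```python
from h import *
import pickle
cp=pickle.load(open("w1.pkl","rb"))
ang=lambda v:np.degrees(np.arctan2(v[1],v[0]))
r=lambda p,z:ray("",p,z,cp)
C=[r(p,.053) for p in [(299,138),(341,138),(342,183),(299,183)]];print("pocket",np.mean(C,0),C)
a,b,c,d=[r(p,.018) for p in [(265,8),(273,272),(378,8),(366,272)]]
print(ang(a-b),ang(c-d),np.linalg.norm(a-c),np.mean([a,b,c,d],0),"plunger",r((319,288),.128))
m=(a+c)/2;n=(b+d)/2;print("midline x at y=.141",m+(n-m)*(.141-m[1])/(n[1]-m[1]))
```

```text
pocket [0.57280859 0.14649145 0.053     ] [array([0.5538243 , 0.17383926, 0.053     ]), array([0.59781741, 0.16786018, 0.053     ]), array([0.59319184, 0.11896127, 0.053     ]), array([0.5464008, 0.1253051, 0.053    ])]
81.61141157194305 82.18363243367908 0.11807368283802477 [0.57315021 0.1474115  0.018     ] plunger [0.5568498 0.0383149 0.128    ]
midline x at y=.141 [0.57223743 0.141      0.018     ]
```

{"api": "drive_tool", "payload": {"xyz": [[-0.62,-0.019,0],[-0.62,-0.019,0],[-0.62,-0.019,0],[-0.62,-0.019,0],[-0.62,-0.019,0]], "delta_rot": [[0,0,0.041],[0,0,0.041],[0,0,0.041],[0,0,0.041],[0,0,0.041]], "grip": [0,0,0,0,0]}}

```text
clock: 2.08
position: [0.5297, -0.1023, 0.2793]
eef_rot: [[0.261, 0.965, -0.0], [0.965, -0.261, -0.0], [-0.0, -0.0, -1.0]]
wrist_force: [0.3, 0.3, 0.1]
width: 1.0
grasp_force: 0.0
```

```bash
python3 -c "
from h import *
go((.448,-.36,.25),-25);go((.448-.07*.42,-.36-.07*.9,.25),-25)"
```

```text
t 2.08 pos [ 0.5297 -0.1023  0.2793] xyz [-0.6752 -0.0287  0.0735] rot [-0.      0.0001  0.0547]
t 2.08 pos [ 0.5297 -0.1023  0.2793] xyz [-0.8464 -0.0584  0.0735] rot [-0.      0.0001  0.0547]
```

{"api": "drive_tool", "payload": {"xyz": [[-0.675,-0.029,0.15],[-0.675,-0.029,0.15],[-0.675,-0.029,0.15],[-0.675,-0.029,0.15],[-0.675,-0.029,0.15]], "delta_rot": [[0,0,0.055],[0,0,0.055],[0,0,0.055],[0,0,0.055],[0,0,0.055]], "grip": [0,0,0,0,0]}}

```text
clock: 2.7
position: [0.449, -0.3585, 0.2184]
eef_rot: [[0.421, 0.907, -0.001], [0.907, -0.421, 0.001], [0.001, -0.001, -1.0]]
wrist_force: [-0.1, 0.6, 0.0]
width: 1.001
grasp_force: 0.0
```

Run:
```python
from h import *
import cv2,pickle
for i in range(5): get_image("wrist") # settle
cp=camera_params("wrist");im=get_image("wrist");print(state()["position"])
pickle.dump(cp,open("w2.pkl","wb"))
cv2.imwrite("pics/w2.png",cv2.resize(im[80:300,180:460,::-1],None,fx=2.7,fy=2.7,interpolation=cv2.INTER_CUBIC))
```

```text
[ 0.4503661  -0.35653873  0.21998279]
```

View pics/w2.png

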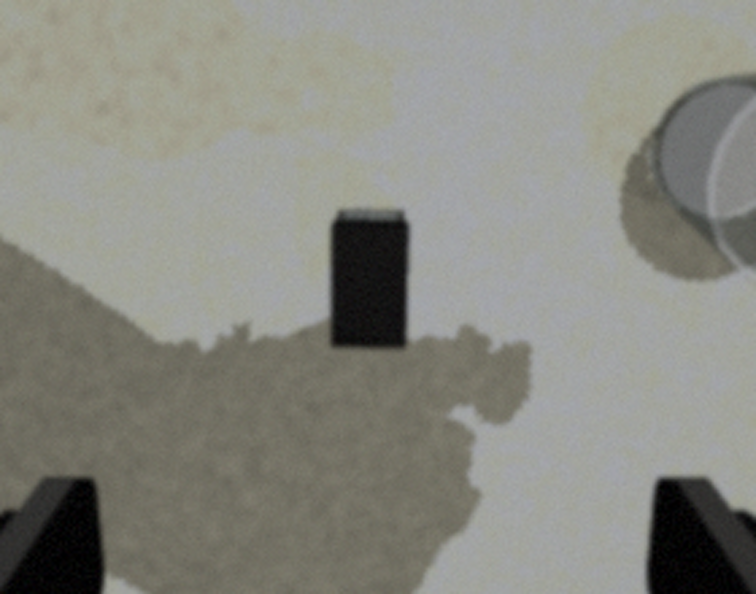

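The lid's top corners are at crop (332,221), (408,222), (407,346) and (331,346), already well aligned with the fingers. The beaker is clear of the right finger.

Run:
```python
from h import *
import pickle
cp=pickle.load(open("w2.pkl","rb"))
ang=lambda v:np.degrees(np.arctan2(v[1],v[0]))
C=np.array([ray("",(180+x/2.7,80+y/2.7),.07,cp) for x,y in [(332,221),(408,222),(407,346),(331,346)]])
print(C.mean(0),[np.linalg.norm(C[i]-C[i-1]) for i in range(4)],ang(C[0]-C[3]),ang(C[1]-C[2]),ang(C[1]-C[0])+90)
c=C.mean(0);go((c[0],c[1],.09),-25);go((c[0],c[1],.032),-25)
s=state();print(s["eef_rot"][:,1], s["clock"])
```

```text
[ 0.44715391 -0.3592791   0.07      ] [np.float64(0.041837275793298295), np.float64(0.024118870047581353), np.float64(0.041505142483896126), np.float64(0.02509704616777453)] 64.008247992378 65.35197668938991 64.44944634270821
t 3.0 pos [ 0.4504 -0.3565  0.22  ] xyz [-0.0097 -0.0046  0.325 ] rot [ 0.0002 -0.0001  0.0012]
t 3.0 pos [ 0.4504 -0.3565  0.22  ] xyz [-0.0097 -0.0047  0.47  ] rot [ 0.0002 -0.0001  0.0012]
[ 9.07940053e-01 -4.19099649e-01  5.87223225e-04] 3.0
```

{"api": "drive_tool", "payload": {"xyz": [[-0.01,-0.005,0.12],[-0.01,-0.005,0.22],[-0.01,-0.005,0.31],[-0.01,-0.005,0.31],[-0.01,-0.005,0.31]], "delta_rot": [[0,0,0.002],[0,0,0.002],[0,0,0.002],[0,0,0.002],[0,0,0.002]], "grip": [0,0,0,0,0]}}

```text
clock: 3.62
position: [0.4467, -0.3611, 0.0974]
eef_rot: [[0.426, 0.905, 0.001], [0.905, -0.426, -0.002], [-0.001, 0.002, -1.0]]
wrist_force: [0.1, -0.1, 0.3]
width: 1.003
grasp_force: 0.0
```

```bash
python3 -c "
from h import *
go((.4473,-.3597,.032),-25.3)"
```

```text
t 3.62 pos [ 0.4467 -0.3611  0.0974] xyz [ 0.0038 -0.0005  0.1636] rot [0.0006 0.0002 0.0005]
```

{"api": "drive_tool", "payload": {"xyz": [[0.002,0,0.06],[0.002,0,0.12],[0.002,0,0.163],[0.002,0,0.163],[0.002,0,0.163]], "delta_rot": [[0,0,0],[0,0,0],[0,0,0],[0,0,0],[0,0,0]], "grip": [0,0,0,0,0], "grip_force": 30}}

```text
clock: 4.25
position: [0.4466, -0.3611, 0.0316]
eef_rot: [[0.427, 0.904, 0.001], [0.904, -0.427, -0.001], [-0.001, 0.002, -1.0]]
wrist_force: [-0.5, 0.3, -0.3]
width: 0.999
grasp_force: 0.0
```

{"api": "drive_tool", "payload": {"xyz": [[0,0,0],[0,0,0],[0,0,0],[0,0,0],[0,0,0]], "delta_rot": [[0,0,0],[0,0,0],[0,0,0],[0,0,0],[0,0,0]], "grip": [50,90,120,135,145]}}

```text
clock: 4.88
position: [0.446, -0.3604, 0.0302]
eef_rot: [[0.427, 0.904, 0.0], [0.904, -0.427, 0.0], [0.0, -0.0, -1.0]]
wrist_force: [0.7, -0.3, 0.4]
width: 0.43
grasp_force: 0.0
```

{"api": "drive_tool", "payload": {"xyz": [[0,0,0],[0,0,0],[0,0,0],[0,0,0],[0,0,0]], "delta_rot": [[0,0,0],[0,0,0],[0,0,0],[0,0,0],[0,0,0]], "grip": [155,165,175,185,195]}}

```text
clock: 5.5
position: [0.4461, -0.3605, 0.0303]
eef_rot: [[0.427, 0.904, 0.0], [0.904, -0.427, -0.0], [-0.0, 0.0, -1.0]]
wrist_force: [-0.7, 0.5, -0.0]
width: 0.303
grasp_force: 29.6
```

Run:
```python
from h import *
import cv2
im=get_image("wrist")
cv2.imwrite("pics/w3.png",cv2.resize(im[80:390,130:510,::-1],None,fx=1.9,fy=1.9))
s=state();print(s["position"],s["width"],s["grasp_force"],s["wrist_force"])
```

```text
[ 0.44610016 -0.36042052  0.03028854] 0.3038185498841956 29.620260000228882 [-0.12795868 -0.104432    0.82636296]
```

View pics/w3.png

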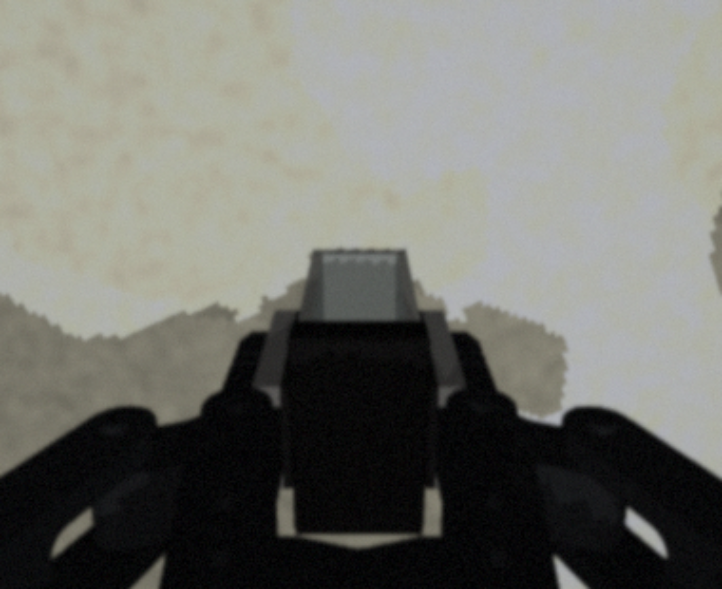

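Pads sit flat on the frosted sides, with the clear face untouched and the foot about 30 mm below the TCP. Lifting now.

{"api": "drive_tool", "payload": {"xyz": [[0,0,-0.03],[0,0,-0.1],[0,0,-0.22],[0,0,-0.34],[0,0,-0.43]], "delta_rot": [[0,0,0],[0,0,0],[0,0,0],[0,0,0],[0,0,0]], "grip": [200,200,200,200,200], "grip_force": 40}}

```text
clock: 6.18
position: [0.4463, -0.3607, 0.2054]
eef_rot: [[0.427, 0.904, 0.002], [0.904, -0.427, -0.002], [-0.001, 0.002, -1.0]]
wrist_force: [0.4, -0.0, -0.2]
width: 0.296
grasp_force: 40.4
```

```bash
python3 -c "
from h import *
s=state();print(s['width'],s['grasp_force'])
go((.53,-.12,.21),-16);"
```

```text
0.29597624748991 40.40479123592377
t 6.17 pos [ 0.4463 -0.3607  0.2054] xyz [ 0.6334 -0.0678 -0.0121] rot [ 0.0007  0.0004 -0.0516]
```

{"api": "drive_tool", "payload": {"xyz": [[0.07,-0.007,-0.012],[0.2,-0.02,-0.012],[0.34,-0.036,-0.012],[0.49,-0.052,-0.012],[0.633,-0.068,-0.012]], "delta_rot": [[0,0,-0.005],[0,0,-0.016],[0,0,-0.028],[0,0,-0.04],[0,0,-0.052]], "grip": [200,200,200,200,200]}}

```text
clock: 6.8
position: [0.53, -0.118, 0.208]
eef_rot: [[0.273, 0.962, 0.001], [0.962, -0.273, -0.0], [-0.0, 0.001, -1.0]]
wrist_force: [1.5, -0.4, -0.7]
width: 0.294
grasp_force: 40.4
```

```bash
python3 -c "
from h import *
s=state();print(s['width'],s['grasp_force'])
go((.562,.072,.21),-8);"
```

```text
0.2944842659043698 40.43875515460968
t 6.8 pos [ 0.53  -0.118  0.208] xyz [ 0.4788 -0.0529 -0.005 ] rot [ 0.0003  0.     -0.0437]
```

{"api": "drive_tool", "payload": {"xyz": [[0.12,-0.013,-0.005],[0.24,-0.027,-0.005],[0.36,-0.04,-0.005],[0.45,-0.05,-0.005],[0.479,-0.053,-0.005]], "delta_rot": [[0,0,-0.011],[0,0,-0.022],[0,0,-0.033],[0,0,-0.041],[0,0,-0.044]], "grip": [200,200,200,200,200]}}

```text
clock: 7.42
position: [0.5618, 0.0721, 0.2098]
eef_rot: [[0.137, 0.991, 0.001], [0.991, -0.137, 0.0], [0.0, 0.0, -1.0]]
wrist_force: [-0.7, -0.5, -0.5]
width: 0.298
grasp_force: 40.4
```

Run:
```python
from h import *
import cv2,pickle
for i in range(8): get_image("wrist") # settle
cp=camera_params("wrist");im=get_image("wrist");s=state();print(s["position"],s["eef_rot"])
pickle.dump(cp,open("w4.pkl","wb"))
cv2.imwrite("pics/w4.png",cv2.resize(im[:290,180:460,::-1],None,fx=2,fy=2,interpolation=cv2.INTER_CUBIC))
```

```text
[0.56182539 0.06932032 0.20914025] [[ 1.40707902e-01  9.90051147e-01  1.09091584e-04]
 [ 9.90051153e-01 -1.40707902e-01 -3.66072627e-06]
 [ 1.17257416e-05  1.08521341e-04 -9.99999994e-01]]
```

View pics/w4.png

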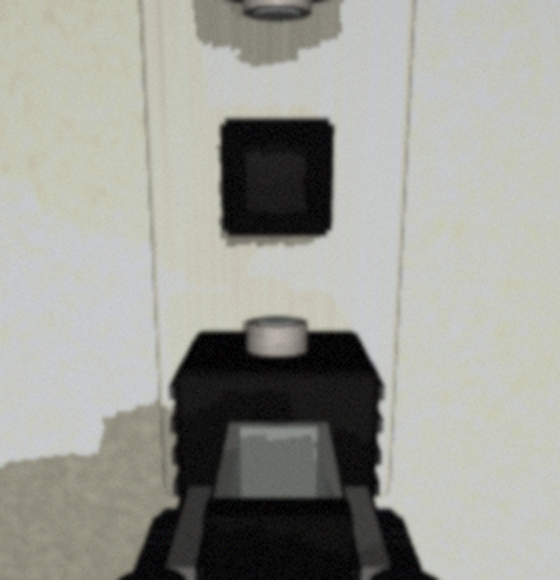

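The pocket rim spans crop (221..332, 119..235) and its floor (245..307, 149..212). The plate's edges run (140,0)-(160,400) and (415,0)-(396,400). The cell is held straight.

Run:
```python
from h import *
import pickle
cp=pickle.load(open("w4.pkl","rb"))
ang=lambda v:np.degrees(np.arctan2(v[1],v[0]))
r=lambda p,z:ray("",(180+p[0]/2,p[1]/2),z,cp)
C=np.array([r(p,.053) for p in [(221,119),(332,119),(331.5,235),(222,235)]]);print("rim",C.mean(0),[np.linalg.norm(C[i]-C[i-1]) for i in range(4)],ang(C[0]-C[3]),ang(C[1]-C[2]))
C=np.array([r(p,.030) for p in [(245,149),(307,149),(307,212),(245,212)]]);print("floor",C.mean(0),[np.linalg.norm(C[i]-C[i-1]) for i in range(4)])
a,b,c,d=[r(p,.018) for p in [(140,0),(160,400),(415,0),(396,400)]]
print(ang(a-b),ang(c-d),np.linalg.norm(a-c));m=(a+c)/2;n=(b+d)/2;print("midline",m+(n-m)*(.141-m[1])/(n[1]-m[1]))
```

```text
rim [0.57220376 0.14502335 0.053     ] [np.float64(0.04562427006337616), np.float64(0.04469447357743039), np.float64(0.04562350437183253), np.float64(0.046179732263346526)] 81.07977578002426 82.94509413988567
floor [0.57177577 0.14421361 0.03      ] [np.float64(0.02675322478158787), np.float64(0.027207850510160576), np.float64(0.026751633536996968), np.float64(0.027901535711015297)]
81.82375997672754 82.14503800609712 0.11823498527825413
midline [0.57209473 0.141      0.018     ]
```

```bash
python3 -c "
from h import *
go((.572,.1425,.21),-8);go((.572,.1425,.1),-8)"
```

```text
t 7.88 pos [0.5618 0.0693 0.2091] xyz [ 0.1847 -0.0006 -0.0021] rot [ 0.     -0.     -0.0005]
t 7.88 pos [0.5618 0.0693 0.2091] xyz [ 0.1847 -0.0006  0.2729] rot [ 0.     -0.     -0.0005]
```

{"api": "drive_tool", "payload": {"xyz": [[0.1,0,0],[0.184,0,0],[0.184,0,0.1],[0.184,0,0.22],[0.184,0,0.265]], "delta_rot": [[0,0,0],[0,0,0],[0,0,0],[0,0,0],[0,0,0]], "grip": [200,200,200,200,200]}}

```text
clock: 8.5
position: [0.5703, 0.1427, 0.1001]
eef_rot: [[0.14, 0.99, -0.004], [0.99, -0.14, -0.0], [-0.001, -0.004, -1.0]]
wrist_force: [-0.1, 0.0, -0.5]
width: 0.3
grasp_force: 40.4
```

Run:
```python
from h import *
import cv2,pickle
for i in range(6): get_image("wrist") # settle
im=get_image("side");cp=camera_params("side")
cv2.imwrite("pics/s1.png",cv2.resize(im[110:240,250:390,::-1],None,fx=4.4,fy=4.4,interpolation=cv2.INTER_CUBIC))
go((.572,.1425,.1),-8);go((.572,.1425,.0605),-8)
```

```text
t 8.85 pos [0.5734 0.143  0.1052] xyz [-0.0017 -0.0033  0.0131] rot [ 0.001  -0.0002 -0.0001]
t 8.85 pos [0.5734 0.143  0.1052] xyz [-0.0018 -0.0036  0.1119] rot [ 0.001  -0.0002 -0.0001]
```

View pics/s1.png

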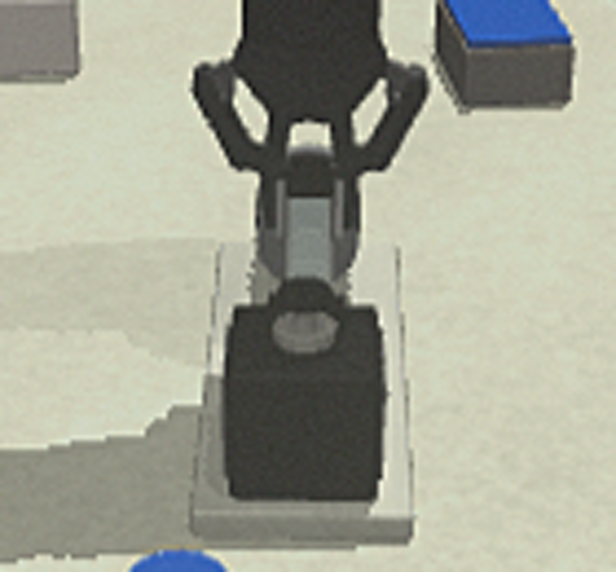

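The cell hangs upright above the pocket, between the lamp and the detector. Lowering slowly.

{"api": "drive_tool", "payload": {"xyz": [[-0.002,-0.003,0.02],[-0.002,-0.003,0.04],[-0.002,-0.003,0.06],[-0.002,-0.003,0.075],[-0.002,-0.003,0.085]], "delta_rot": [[0,0,0],[0,0,0],[0,0,0],[0,0,0],[0,0,0]], "grip": [200,200,200,200,200]}}

```text
clock: 9.48
position: [0.5711, 0.1434, 0.0691]
eef_rot: [[0.139, 0.99, 0.001], [0.99, -0.139, 0.002], [0.002, 0.001, -1.0]]
wrist_force: [2.1, 5.2, 1.9]
width: 0.293
grasp_force: 41.0
```

```bash
python3 -c "
from h import *
go((.572,.1425,.0605),-8)
s=state();print(s['wrist_force'],s['moment'])"
```

```text
t 9.47 pos [0.5711 0.1434 0.0691] xyz [-0.0021  0.0024  0.0215] rot [ 0.0002 -0.0007  0.0001]
[2.05317514 5.23263777 1.86166863] [ 1.40724234 -0.25110592  0.0048913 ]
```

{"api": "drive_tool", "payload": {"xyz": [[0.003,0.001,0.004],[0.003,0.001,0.01],[0.003,0.001,0.015],[0.003,0.001,0.02],[0.003,0.001,0.02]], "delta_rot": [[0,0,0],[0,0,0],[0,0,0],[0,0,0],[0,0,0]], "grip": [200,200,200,200,200]}}

```text
clock: 10.1
position: [0.5713, 0.1437, 0.0608]
eef_rot: [[0.139, 0.99, -0.0], [0.99, -0.139, 0.0], [0.0, -0.0, -1.0]]
wrist_force: [1.6, 3.4, -1.6]
width: 0.299
grasp_force: 40.6
```

{"api": "drive_tool", "payload": {"xyz": [[0.002,0.001,0.002],[0.002,0.001,0.004],[0.002,0.001,0.004]], "delta_rot": [[0,0,0],[0,0,0],[0,0,0]], "grip": [200,200,200]}}

```text
clock: 10.48
position: [0.5718, 0.1439, 0.0603]
eef_rot: [[0.14, 0.99, 0.0], [0.99, -0.14, -0.001], [-0.001, 0.0, -1.0]]
wrist_force: [-4.0, -1.3, 6.9]
width: 0.302
grasp_force: 41.8
```

{"api": "drive_tool", "payload": {"xyz": [[0,0,0],[0,0,0],[0,0,0],[0,0,0],[0,0,0]], "delta_rot": [[0,0,0],[0,0,0],[0,0,0],[0,0,0],[0,0,0]], "grip": [170,150,120,80,60]}}

```text
clock: 11.1
position: [0.5718, 0.1443, 0.0594]
eef_rot: [[0.139, 0.99, -0.0], [0.99, -0.139, 0.0], [0.0, -0.0, -1.0]]
wrist_force: [0.2, -0.6, 0.3]
width: 0.768
grasp_force: 0.0
```

{"api": "drive_tool", "payload": {"xyz": [[0,0,0],[0,0,-0.1],[0,0,-0.2],[0,0,-0.3],[0,0,-0.35]], "delta_rot": [[0,0,0],[0,0,0],[0,0,0],[0,0,0],[0,0,0]], "grip": [60,60,60,60,60]}}

```text
clock: 11.72
position: [0.5727, 0.1444, 0.2019]
eef_rot: [[0.139, 0.99, 0.003], [0.99, -0.139, 0.0], [0.001, 0.003, -1.0]]
wrist_force: [0.3, 0.4, 0.8]
width: 0.767
grasp_force: 0.0
```

Run:
```python
from h import *
import cv2,pickle
for i in range(6): get_image("wrist") # settle
im=get_image("side");cp=camera_params("wrist");w=get_image("wrist");pickle.dump(cp,open("w5.pkl","wb"))
a=cv2.resize(im[130:230,280:360,::-1],None,fx=5,fy=5,interpolation=cv2.INTER_CUBIC)
b=cv2.resize(w[60:310,220:420,::-1],(400,500),interpolation=cv2.INTER_CUBIC)
cv2.imwrite("pics/c5.png",np.hstack([a,b]))
print(state()["position"])
```

```text
[0.5710817  0.1443071  0.19770984]
```

View pics/c5.png

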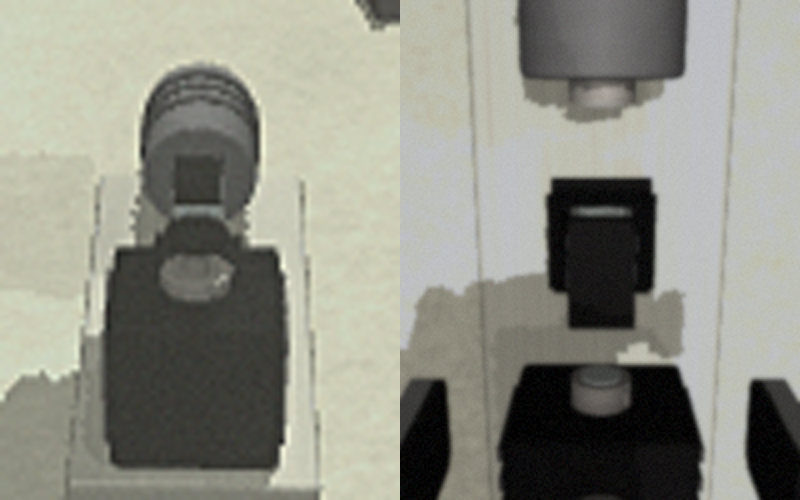

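The cell stands upright in the pocket with its lid's long side along the light path. Next is the plunger, with the fingers shut.

```bash
python3 -c "
from h import *
go((.5567,.0356,.165),-8);go((.5567,.0356,.116),-8)"
```

```text
t 12.12 pos [0.5711 0.1443 0.1977] xyz [-0.2741  0.0025  0.0819] rot [-0.0008  0.0001 -0.0001]
t 12.12 pos [0.5711 0.1443 0.1977] xyz [-0.2741  0.0028  0.2044] rot [-0.0008  0.0001 -0.0001]
```

{"api": "drive_tool", "payload": {"xyz": [[-0.1,0.001,0],[-0.2,0.002,0],[-0.274,0.003,0],[-0.274,0.003,0.04],[-0.274,0.003,0.08]], "delta_rot": [[0,0,0],[0,0,0],[0,0,0],[0,0,0],[0,0,0]], "grip": [120,180,255,255,255]}}

```text
clock: 12.75
position: [0.5574, 0.0361, 0.1657]
eef_rot: [[0.139, 0.99, -0.001], [0.99, -0.139, 0.001], [0.0, -0.001, -1.0]]
wrist_force: [-0.3, 0.6, -0.5]
width: 0.001
grasp_force: 0.0
```

{"api": "drive_tool", "payload": {"xyz": [[0,0,0],[0,0,0],[0,0,0],[0,0,0],[0,0,0]], "delta_rot": [[0,0,0],[0,0,0],[0,0,0],[0,0,0],[0,0,0]], "grip": [255,255,255,255,255]}}

```text
clock: 13.38
position: [0.5579, 0.0356, 0.1677]
eef_rot: [[0.139, 0.99, 0.0], [0.99, -0.139, 0.0], [0.0, 0.0, -1.0]]
wrist_force: [0.3, -0.1, -0.1]
width: -0.004
grasp_force: 0.0
```

Run:
```python
from h import *
import cv2
im=get_image("side")
cv2.imwrite("pics/s6.png",cv2.resize(im[110:240,260:380,::-1],None,fx=4.5,fy=4.5,interpolation=cv2.INTER_CUBIC))
print(state()["width"]);go((.5567,.0356,.130),-8)
```

```text
-0.00047624607180488115
t 13.43 pos [0.5579 0.0356 0.1677] xyz [-0.0005 -0.003   0.0942] rot [ 0.0001 -0.     -0.0001]
```

View pics/s6.png

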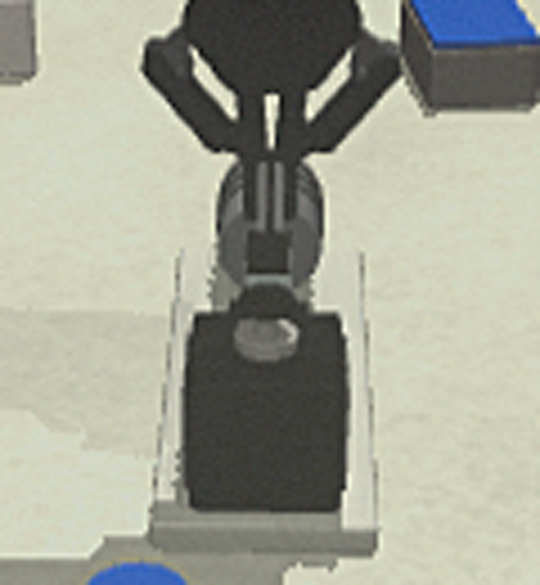

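The shut fingers are lined up over the plunger head. Pressing while I watch the force.

{"api": "drive_tool", "payload": {"xyz": [[0,-0.003,0.05],[0,-0.003,0.09],[0,-0.003,0.105],[0,-0.003,0.115],[0,-0.003,0.12]], "delta_rot": [[0,0,0],[0,0,0],[0,0,0],[0,0,0],[0,0,0]], "grip": [255,255,255,255,255]}}

```text
clock: 14.05
position: [0.5565, 0.0359, 0.1197]
eef_rot: [[0.139, 0.99, -0.0], [0.99, -0.139, 0.0], [0.0, -0.0, -1.0]]
wrist_force: [-3.0, 0.5, 5.6]
width: 0.002
grasp_force: 2.7
```

Spring force of 5.6 N at about 8 mm of travel. Now on to the stop.

{"api": "drive_tool", "payload": {"xyz": [[0,0,0.005],[0,0,0.01],[0,0,0.012],[0,0,0.012]], "delta_rot": [[0,0,0],[0,0,0],[0,0,0],[0,0,0]], "grip": [255,255,255,255]}}

```text
clock: 14.55
position: [0.5567, 0.0358, 0.116]
eef_rot: [[0.139, 0.99, 0.001], [0.99, -0.139, -0.0], [-0.0, 0.001, -1.0]]
wrist_force: [-5.7, 0.5, 10.4]
width: -0.008
grasp_force: 5.3
```

{"api": "drive_tool", "payload": {"xyz": [[0,0,0.003],[0,0,0.004],[0,0,0.004],[0,0,0.004]], "delta_rot": [[0,0,0],[0,0,0],[0,0,0],[0,0,0]], "grip": [255,255,255,255]}}

```text
clock: 15.05
position: [0.5569, 0.0358, 0.1159]
eef_rot: [[0.139, 0.99, 0.002], [0.99, -0.139, -0.0], [-0.0, 0.002, -1.0]]
wrist_force: [-11.3, 1.2, 21.9]
width: -0.005
grasp_force: 10.6
```

The force rose to 22 N with no further travel, so it is at the stop. Retreating.

{"api": "drive_tool", "payload": {"xyz": [[0,0,-0.02],[0,0,-0.06],[0,0,-0.15],[0,0,-0.25],[0,0,-0.25]], "delta_rot": [[0,0,0],[0,0,0],[0,0,0],[0,0,0],[0,0,0]], "grip": [255,255,255,255,255]}}

```text
clock: 15.68
position: [0.5585, 0.0355, 0.2173]
eef_rot: [[0.139, 0.99, 0.006], [0.99, -0.139, -0.001], [-0.0, 0.006, -1.0]]
wrist_force: [0.1, 0.2, -1.1]
width: -0.0
grasp_force: 0.0
```

Run:
```python
from h import *
import cv2
for i in range(6): get_image("wrist")
im=get_image("side");s=state()
cv2.imwrite("pics/s7.png",cv2.resize(im[110:240,260:380,::-1],None,fx=4.5,fy=4.5,interpolation=cv2.INTER_CUBIC))
print(s["clock"],s["position"],s["wrist_force"])
```

```text
16.025 [0.55607499 0.03587679 0.21199304] [-0.38279758  0.40150446 -0.46823782]
```

View pics/s7.png

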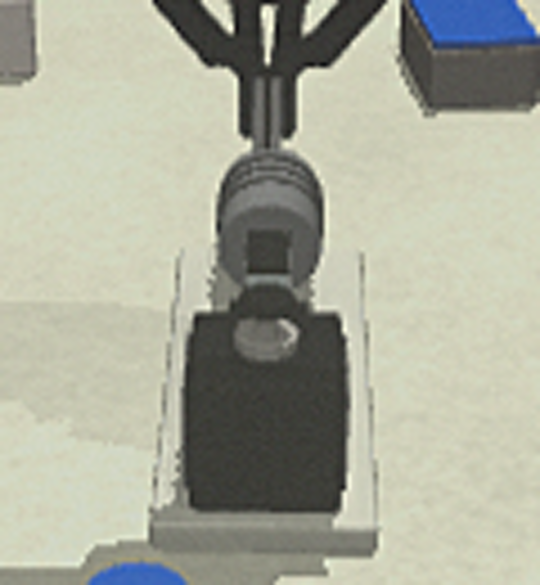

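The plunger head is back up, the cell is still seated upright, and the gripper is clear of everything.

```bash
python3 -c "
from rig import *
print(finish_job())"
```

```text
the job is handed in; nothing more can be done
None
```

I handed the job in at about 16 s: the cell is seated upright in the pocket with its clear faces along the light path, the plunger was pressed to its stop and sprang back, and I never touched the vial, jar or beaker; the hand-in returned no verdict.

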